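# Feel along a wheel rail to check that every wheel runs

## Robot

A 6-joint arm with a two-finger parallel gripper is mounted at the origin on the work surface. World frame = base frame: x ahead of the robot, y to its left, z up, the work surface at z = 0. Lengths are in mm, angles in rad, forces in N, time in s.
With the tool pointing down it reaches from about 300 to 750 mm from the base axis. Payload 8.5 kg.
Tool frame: the origin (TCP) lies on the centre line of the jaws, within the pads' length; the fingertips stand 25 mm ahead of it and the grasp point (between the pads) lies 6 mm ahead of it; z points along the fingers, y is the line along which they close (so a half turn about z gives the same grasp; the last joint's range is limited). The gripper opens to 85 mm and grips with 20 to 120 N. Pads are 22 mm wide; open, the fingers measure 114 mm over their backs; the gripper's body (76 mm by 85 mm) begins 54 mm behind the grasp point. The pads swing forward as they close: fully open they stand 13 mm farther back than shut.
Start: joints at [-1.45, 0.381, 1.297, -0, 1.464, -0.215], TCP at [181.232, -519.264, 256.322] pointing down, gripper open.
Joint ranges: [-3.11, 3.11], [-0.89, 2.33], [0.22, 2.48], [-1.42, 4.56], [0.17, 2.85], [-2.88, 2.88]. Speed limits (rad/s): [2.39, 2.39, 3.14, 3.14, 3.14, 3.14].

## Interface

Orientations are given as a unit quaternion [w, x, y, z].
In Python, from bench import observe, camera, camera_model, hand_in, boxes_of, outline_of, place_of gives the robot as it stands. The module is installed in compiled form; this text tells all that it offers.
- The arm moves only by the shell command python3 -m inch 'ROWS' [FORCE]. ROWS is text: rows parted by semicolons, each of 7 numbers parted by spaces: the shift along the tool's x, y, z in cm, then the turn, a rotation vector about the tool's x, y, z in rad, then the finger opening in cm, from 0 to 8.54. In form: x y z rx ry rz hand; .... A call has 1 to 12 rows; each row is the pose to reach, as a shift and turn from the pose commanded when the call began, along the tool's axes at that moment; what a row does not reach only later rows make up. A row lasts 1/8 s, in which the tool goes at most 62.5 mm and 10.7 degrees, less where a joint would pass 70% of its speed; a pose out of reach is approached as far as the arm can. A call with a gripper value outside its range is refused whole. The fingers move at their own pace and stop on an object; FORCE is the grip in N (left out, the last holds). Time passes only in rows, so rows that repeat a pose let the fingers close. It gives the time, the measured TCP pose, the force, the opening and the grip force at its end, in the units of the state.
- observe(): the state, without advancing time (a new reading comes with each control period).
- camera(name): name is "scene" or "side" or "wrist"; returns (picture, depth): 480x640x3 uint8, blue, green, red; 480x640 float32, mm along the optical axis (not along the pixel's ray), 0 where there is no reading.
- camera_model(name): a dict with "fovy" (degrees; the focal length in pixels is half the picture's height over the tangent of half this angle, whatever the lens; pixels are square), "cx", "cy" (the principal point, pixels), "extrinsics" (4x4, takes a point from camera to world coordinates); the wrist camera has in their place "tool_from_camera" (4x4, takes a point from camera to tool coordinates, whose origin is the TCP and whose axes are the flange's). Camera axes: x right, y down, z forward; pixel columns grow to the right and rows downward; lengths in mm; the calibration is good to about 2 mm. The wrist camera is an equidistant fisheye: a pixel r from the principal point sees the ray r / f radians off the axis. A picture is of the moment at which its call begins: read the wrist's pose just before it. camera_model takes no time and is no camera call.
- hand_in(): hands the job in; it is judged then, once.
Trained networks look in the newest picture that a camera, given by its name, has taken for a name from the list of things; names that differ only in an ending like _2 or _b are one class to them, and where a whole thing is asked for, a point or a joint stands for the part that bears it (a point fixed in the world has none). Each returns a list of dicts, best first, with "p" (0 to 1); they miss things now and then, are a little off and sometimes report something else, mostly with a low value. They report only what shows in the picture. A call takes as long as a camera call.
- boxes_of(query, camera): "centre" ([x, y, z] in mm, in world coordinates, good to about 4 mm: the middle of the surface that is visible of it).
- outline_of(query, camera): "pixels" (480x640 bool, what is visible of it).
- place_of(query, camera): "centre" ([x, y, z] in mm, in world coordinates, good to about 4 mm: a listed point, or the origin of a listed thing).
The state is a dict: "time_s": time; "joint_positions": joint angles; "joint_vel": joint speeds; "tau": joint torques, N m; "tcp_pos": TCP position; "eef_rot": TCP orientation; "force": force on the tool from outside, world axes, zero at the start; "wrist_torque": the same for the moment, N m; "finger_gap": opening from 0.0 (shut) to 1.0 (fully open); "grip_force": force on a finger pad.
Only numpy, scipy, OpenCV 4.12 (cv2) and the standard library are available. Lean on these libraries where they do the work, as an engineer would, in place of code of your own. Each camera call takes 0.05 s, during which the arm holds its last target. There are 200 camera calls.

## Task

Check the wheels of the conveyor wheel rail on the bench the way a fitter does: run the fingertips lightly along the tops of all seven wheels in one unbroken stroke, from the end with the sloping lead-in lip to the end with the upright stop, so that every wheel is turned forwards in passing. Touch it only lightly: do not press hard, push the rail out of place, lift it or tip it, and leave everything else on the bench where it is. Then take the hand away.

Things in the scene. Friction and masses are not known exactly. Their poses are not given: they have to be found in the camera images.
- rail: Conveyor wheel rail lying loose on the bench, about 1 kg: steel U-channel on a 320 x 50 mm base, walls 31.5 mm apart outside, upper edges 40 mm above the bench, seven black wheels in a straight row. Origin on the bench under the middle wheel; x along the row from lead-in end to end stop; z up. Wheel centres at x = -114, -76, -38, 0, 38, 76, 114 mm, y = 0. Wheels 32 mm in diameter, 16 mm wide.
- first_wheel_top (a point): Top of the first wheel, 50 mm above the bench and 10 mm above the walls, as all the wheels. Axes as the rail's. The wheels' axles are sprung: each sinks up to 5 mm straight down, starting at 1.5 N and bottoming at 7.5 N. Beyond this wheel the walls run on for 31 mm, then a 20 mm lip slopes down outwards; nothing there rises above the walls.
- last_wheel_top (a point): Top of the last wheel, 50 mm above the bench. Axes as the rail's. Beyond it stands the end stop, an upright steel plate with a rubber buffer, 78 mm tall and 46 mm wide; the buffer's face lies 54 mm past this point along x.
- wheel1 (a joint): Turn of wheel 1, counted from the lead-in end (rad), 0 at the start; grows when the top of the wheel is dragged towards the end stop. Turns without limit against about 0.1 N at the tread and stays where it stops.
- wheel2 (a joint): Turn of wheel 2, counted from the lead-in end (rad), 0 at the start; grows when the top of the wheel is dragged towards the end stop. Turns without limit against about 0.1 N at the tread and stays where it stops.
- wheel3 (a joint): Turn of wheel 3, counted from the lead-in end (rad), 0 at the start; grows when the top of the wheel is dragged towards the end stop. Turns without limit against about 0.1 N at the tread and stays where it stops.
- wheel4 (a joint): Turn of wheel 4, counted from the lead-in end (rad), 0 at the start; grows when the top of the wheel is dragged towards the end stop. Turns without limit against about 0.1 N at the tread and stays where it stops.
- wheel5 (a joint): Turn of wheel 5, counted from the lead-in end (rad), 0 at the start; grows when the top of the wheel is dragged towards the end stop. Turns without limit against about 0.1 N at the tread and stays where it stops.
- wheel6 (a joint): Turn of wheel 6, counted from the lead-in end (rad), 0 at the start; grows when the top of the wheel is dragged towards the end stop. Turns without limit against about 0.1 N at the tread and stays where it stops.
- wheel7 (a joint): Turn of wheel 7, counted from the lead-in end (rad), 0 at the start; grows when the top of the wheel is dragged towards the end stop. Turns without limit against about 0.1 N at the tread and stays where it stops.
- spare_wheel: Spare wheel lying flat on the bench beside the rail, black, 32 mm diameter, 16 mm high; not part of the job. Origin under its centre.
- screwdriver: Screwdriver with black handle, 190 mm long, 26 mm thick, lying beside the rail; not part of the job. Origin at mid-length on the bench, x towards its blade.
- tube: Offcut of square aluminium tube, 200 x 25 x 25 mm, no wheels, lying beside the rail; not part of the job. Origin under its centre, x along it.
- bin_left: Open-fronted blue plastic stock bin of rivets, 190 x 125 x 85 mm, at a side of the bench; not part of the job. Origin under its centre.
- bin_right: The same bin in red, at a side of the bench; not part of the job. Origin under its centre.
- carton: Closed, taped cardboard carton, 160 x 130 x 110 mm; not part of the job. Origin under its centre.
- can: White spray can, 65 mm diameter, 200 mm tall, standing; not part of the job. Origin under its centre.
- tape: Roll of brown packing tape lying flat, 112 mm diameter, 48 mm high; not part of the job. Origin under its centre.

How it is judged (in metres and radians):
On the way, in this order (a step that is already met when the one before it is completed fails the run):
1. the first wheel, next to the lead-in lip, is turned forwards (value of joint wheel1 above 0.5 rad).
2. the middle wheel is turned forwards (value of joint wheel4 above 0.5 rad).
3. the last wheel, next to the end stop, is turned forwards (value of joint wheel7 above 0.5 rad).
At the end, for the whole second after the job is handed in: Each of the seven wheels stands turned forwards (its top towards the end stop) by more than 0.5 rad from its start; the rail lies flat and at rest within 15 mm of where it lay, and every other thing within 15 mm of where it was (value of joint each of wheel1, wheel2, wheel3, wheel4, wheel5, wheel6, wheel7 above 0.5 rad and distance of each of rail, spare_wheel, screwdriver, tube, bin_left, bin_right, carton, can, tape from where it was at the start of the episode below 0.015 m and height (world z) of rail below 0.006 m and angle between rail's own z axis and vertical below 0.05 rad and linear speed of rail below 0.01 m/s); the robot touches nothing.
It fails at once if the stroke is broken off: after the first wheel has been turned by 0.5 rad and before the last one has, the fingertips rise more than about 30 mm above the wheels (value of joint wheel1 above 0.5 rad and value of joint wheel7 below 0.5 rad and z of the grasp point in the frame of rail above 0.105 m).
It fails at once if the fingers press on the rail or its wheels with more than 20 N (contact force between the fingers and rail above 20 N).
It fails at once if the rail is lifted more than 6 mm or tipped more than 0.1 rad (height (world z) of rail above 0.006 m or angle between rail's own z axis and vertical above 0.1 rad).
It fails at once if the rail is pushed more than 20 mm from where it lay (distance of rail from where it was at the start of the episode above 0.02 m).
It fails at once if another thing on the bench is moved more than 20 mm (distance of any of spare_wheel, screwdriver, tube, bin_left, bin_right, carton, can, tape from where it was at the start of the episode above 0.02 m).
It also fails if it takes over 43 s, if anything falls off the work surface, if the arm or the gripper's body presses on something with over 40 N, if the wrist force passes 120 N, or if a joint passes its speed limit or range.

## Working session

There is one attempt and no reset: what is moved stays moved. The work goes in short steps, Python scripts to look and compute and a shell command to move; the robot and the scene stay as the last step left them, time stands still between calls to the robot, and variables do not carry over. Pictures are saved under pics/ and viewed, at most 10 in all, crops included, and the job is handed in when it is done.

```bash
mkdir -p pics; python3 - <<'E'
from bench import *
import cv2,numpy as np
s=observe();print(s['time_s'],s['tcp_pos'],s['eef_rot'],s['force'],s['finger_gap'])
for c in ("scene","side"):
    p,d=camera(c);cv2.imwrite(f"pics/{c}0.png",p)
    for n in ("rail","first_wheel_top","last_wheel_top","spare_wheel","screwdriver","tube","can","carton"):
        print(c,n,[(np.round(r['centre']).tolist(),round(r['p'],2)) for r in place_of(n,c)[:3]])
E
```

```text
0.0 [ 181.22493509 -519.0045013   255.69257035] [-7.55793113e-04  9.85935223e-01  1.67126190e-01  3.69060721e-05] [ 0.08530939  0.11359958 -0.44211829] 0.9995600062823894
scene rail [([588.0, -52.0, -1.0], 0.85), ([498.0, -12.0, 1.0], 0.42)]
scene first_wheel_top [([483.0, -95.0, 52.0], 0.74)]
scene last_wheel_top [([693.0, -14.0, 49.0], 0.84)]
scene spare_wheel [([500.0, -15.0, 3.0], 0.6)]
scene screwdriver [([549.0, 77.0, 1.0], 0.63)]
scene tube [([599.0, -137.0, 4.0], 0.6)]
scene can [([695.0, -351.0, -1.0], 0.62), ([550.0, 74.0, 1.0], 0.6)]
scene carton []
side rail [([584.0, -54.0, -0.0], 0.71)]
side first_wheel_top [([475.0, -91.0, 49.0], 0.87)]
side last_wheel_top []
side spare_wheel [([501.0, -14.0, -1.0], 0.45)]
side screwdriver [([547.0, 76.0, 2.0], 0.89)]
side tube [([599.0, -134.0, -2.0], 0.87), ([653.0, 431.0, -1.0], 0.31)]
side can [([694.0, -354.0, 4.0], 0.64)]
side carton [([650.0, 433.0, 2.0], 0.94)]
```

View pics/scene0.png

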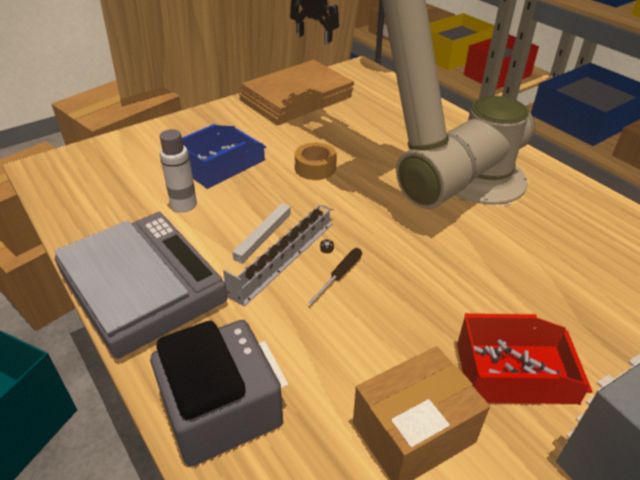

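View pics/side0.png

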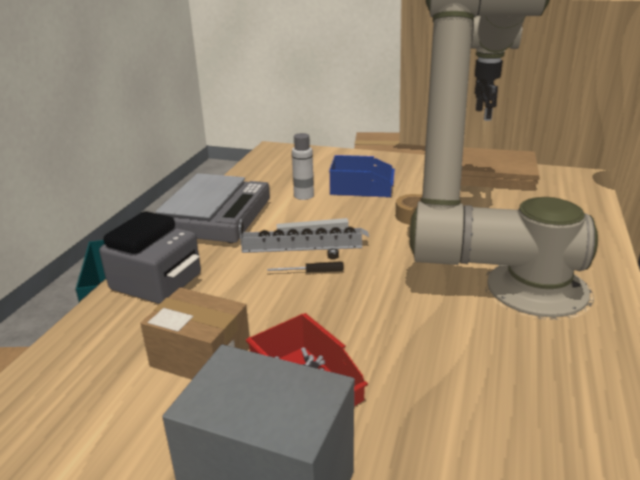

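The scene picture shows the rail's lead-in end near (325,212), close to the robot, and its stop near (235,285). The side picture agrees: lip at (365,235), stop at (243,240). The network points are 228 mm apart, as they should be, with the rail's yaw about 20°. Next I shut the hand and go above the rail for a closer look.

```bash
python3 -m inch '50.9 -30.6 0 0 0 0 0;50.9 -30.6 0 0 0 0 0;50.9 -30.6 0 0 0 0 0;50.9 -30.6 0 0 0 0 0;50.9 -30.6 0 0 0 0 0;50.9 -30.6 0 0 0 0 0;50.9 -30.6 0 0 0 0 0;50.9 -30.6 0 0 0 0 0;50.9 -30.6 0 0 0 0 0;50.9 -30.6 0 0 0 0 0;50.9 -30.6 0 0 0 0 0;50.9 -30.6 0 0 0 0 0' 20
cat > look.py <<'E'
from bench import *
import cv2,numpy as np,sys
from scipy.spatial.transform import Rotation as R
s=observe();p,d=camera("wrist");cv2.imwrite(sys.argv[1],p)
q=s['eef_rot'];T=np.eye(4);T[:3,:3]=R.from_quat([q[1],q[2],q[3],q[0]]).as_matrix();T[:3,3]=s['tcp_pos']
m=camera_model("wrist");M=T@m["tool_from_camera"]
f=240/np.tan(np.radians(m["fovy"]/2))
v,u=np.mgrid[:480,:640];x=u-m["cx"];y=v-m["cy"];r=np.hypot(x,y)+1e-9;t=np.minimum(r/f,1.4)
P=np.stack([d*np.tan(t)*x/r,d*np.tan(t)*y/r,d,np.ones_like(d)],-1)@M.T
P=P[...,:3];ok=d>0
print(s['time_s'],s['tcp_pos'],T[:3,0],s['force'],s['finger_gap'])
for n in ("rail","first_wheel_top","last_wheel_top"):
    print(n,[(np.round(k['centre']).tolist(),round(k['p'],2)) for k in place_of(n,"wrist")[:3]])
o=outline_of("rail","wrist")
if o:
    k=o[0]["pixels"]&ok;Q=P[k];print(o[0]['p'],k.sum())
    for a,b in ((44,56),(34,43),(60,90)):
        S=Q[(Q[:,2]>a)&(Q[:,2]<b)]
        if len(S)>10:
            c=S.mean(0);w=np.linalg.svd(S[:,:2]-c[:2],full_matrices=False)[2][0];w*=np.sign(w[0])
            l=(S-c)[:,:2]@w;print(a,b,len(S),c.round(1),np.degrees(np.arctan2(w[1],w[0])).round(2),l.min(),l.max())
            pz=np.percentile(S[:,2],[5,50,98]);print(pz)
    np.save("Q.npy",Q)
E
python3 look.py pics/w0.png
```

```text
time_s: 2.4
tcp_pos: [560.6, -63.1, 256.3]
eef_rot: [0.0, 0.986, 0.167, -0.0]
force: [-0.8, 0.1, -0.4]
finger_gap: 0.001
grip_force: 0.0
2.4 [560.56297124 -63.1349878  256.27421552] [ 9.44252636e-01  3.29221474e-01 -4.25726420e-04] [-0.77531008  0.0887943  -0.44653725] 0.0005773610138301162
rail [([584.0, -54.0, -4.0], 0.81)]
first_wheel_top []
last_wheel_top [([693.0, -18.0, 49.0], 0.65)]
0.62 14199
44 56 3059 [605.1 -46.   49.1] 19.33 -110.6195592941786 105.75373640222251
[44.8354695  49.55547518 52.18049149]
34 43 3071 [615.7 -42.   40.2] 19.22 -131.30775758686067 139.40542293002218
[36.3873572  40.83168462 42.78840355]
```

View pics/w0.png

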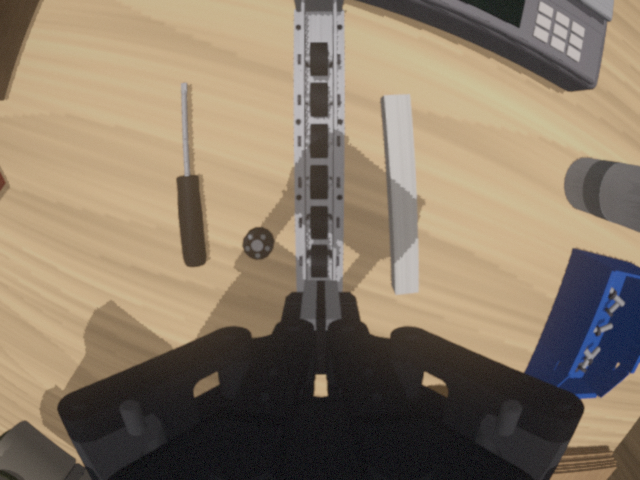

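The wrist picture shows six wheels in a column at u≈319, v 58–262, with the rail parallel to the tool's x. Yaw is right, and the axis lies about 1.5 mm towards −y of the tool. Along the tool's x, wheel 1 is at about −87 mm and wheel 7 at +141 mm. I go to above the leading side of wheel 1.

```bash
python3 -m inch '-9.5 -0.15 10 0 0 0 0;-9.5 -0.15 10 0 0 0 0;-9.5 -0.15 10 0 0 0 0;-9.5 -0.15 15.5 0 0 0 0;-9.5 -0.15 15.5 0 0 0 0;-9.5 -0.15 16.5 0 0 0 0;-9.5 -0.15 16.5 0 0 0 0;-9.5 -0.15 16.5 0 0 0 0;-9.5 -0.15 16.5 0 0 0 0'
python3 look.py pics/w1.png; python3 - <<'E'
from bench import *
import cv2
p,d=camera("side");cv2.imwrite("pics/s1.png",cv2.resize(p[190:290,220:400],None,fx=4,fy=4,interpolation=cv2.INTER_CUBIC))
E
```

```text
time_s: 3.78
tcp_pos: [471.1, -92.6, 91.9]
eef_rot: [0.0, 0.986, 0.167, 0.001]
force: [0.1, 0.1, 0.8]
finger_gap: -0.002
grip_force: 0.0
3.775 [471.08841864 -92.57890784  91.94398593] [9.44099907e-01 3.29658227e-01 9.04823649e-04] [0.13697464 0.08209683 0.77824794] -0.0016694664759517965
rail [([585.0, -55.0, -1.0], 0.71)]
first_wheel_top [([477.0, -91.0, 48.0], 0.97)]
last_wheel_top []
0.76 25482
44 56 7428 [534.4 -70.8  49.2] 19.28 -67.87755796700941 63.32586514507548
[44.95242914 49.70733412 52.04801989]
34 43 6833 [530.8 -72.   40.1] 19.17 -72.60704873285506 71.59790368055562
[36.14757278 40.76283084 42.73274225]
```

View pics/s1.png

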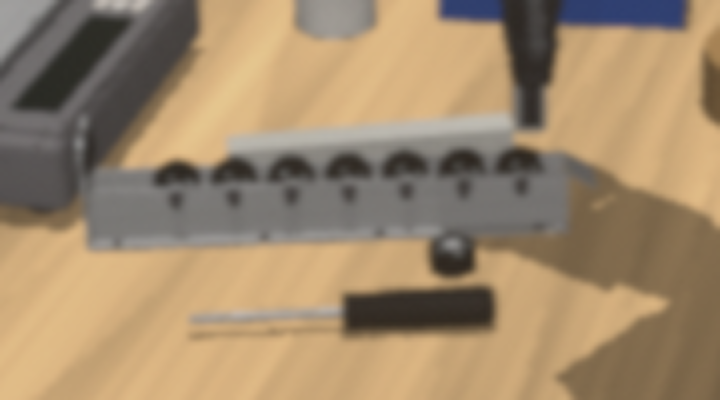

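View pics/w1.png

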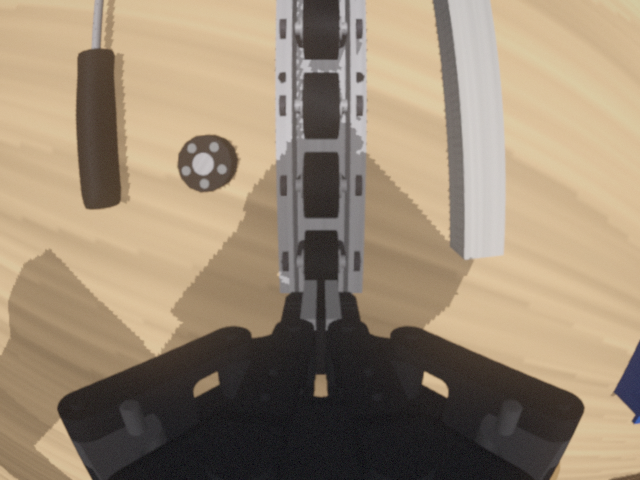

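Side crop: the closed fingertip at (530,125) is about 16 mm above wheel 1's top at (520,150) and slightly before it. In the wrist view the row of wheels is centred on the pads (u≈321). I back up 3 mm and come down gently.

```bash
python3 -m inch '-0.3 0.03 0.8 0 0 0 0;-0.3 0.03 1.3 0 0 0 0;-0.3 0.03 1.5 0 0 0 0;-0.3 0.03 1.5 0 0 0 0;-0.3 0.03 1.5 0 0 0 0'; python3 -m inch '0 0 0.1 0 0 0 0;0 0 0.1 0 0 0 0;0 0 0.1 0 0 0 0'; python3 -m inch '0 0 0.1 0 0 0 0;0 0 0.1 0 0 0 0;0 0 0.1 0 0 0 0'
```

```text
time_s: 4.7
tcp_pos: [468.1, -93.8, 76.4]
eef_rot: [0.0, 0.986, 0.167, 0.0]
force: [0.6, -0.0, -0.4]
finger_gap: -0.004
grip_force: 0.0
time_s: 5.08
tcp_pos: [468.0, -93.8, 75.3]
eef_rot: [0.0, 0.986, 0.167, 0.0]
force: [-0.2, 0.1, -0.4]
finger_gap: -0.004
grip_force: 0.0
time_s: 5.45
tcp_pos: [468.1, -93.8, 74.4]
eef_rot: [0.0, 0.986, 0.167, 0.0]
force: [-0.5, -0.3, 1.5]
finger_gap: 0.001
grip_force: 0.9
```

```bash
python3 -m inch '0 0 0.1 0 0 0 0;0 0 0.1 0 0 0 0;0 0 0.1 0 0 0 0'; python3 -m inch '0 0 0.07 0 0 0 0;0 0 0.07 0 0 0 0;0 0 0.07 0 0 0 0'
```

```text
time_s: 5.82
tcp_pos: [468.1, -93.8, 73.4]
eef_rot: [0.0, 0.986, 0.167, 0.0]
force: [1.0, 0.2, 2.7]
finger_gap: -0.002
grip_force: 1.5
time_s: 6.2
tcp_pos: [468.1, -93.8, 72.7]
eef_rot: [0.0, 0.986, 0.167, 0.0]
force: [0.0, -0.5, 3.3]
finger_gap: -0.001
grip_force: 1.9
```

Light contact: 3.3 N at about 2 mm sink. Now the stroke.

```bash
python3 -m inch '0.6 0 0 0 0 0 0;1.3 0 0 0 0 0 0;2 0 0 0 0 0 0;2.7 0 0 0 0 0 0;3.4 0 0 0 0 0 0;4.1 0 0 0 0 0 0;4.8 0 0 0 0 0 0;5.5 0 0 0 0 0 0'; python3 - <<'E'
from bench import *
import numpy as np
print([(np.round(k['centre']).tolist(),round(k['p'],2)) for c in ("side","scene") if camera(c) for n in ("rail","last_wheel_top") for k in place_of(n,c)[:1]])
E
```

```text
time_s: 7.2
tcp_pos: [520.4, -75.4, 72.7]
eef_rot: [-0.0, 0.986, 0.167, 0.0]
force: [0.1, 1.3, 2.2]
finger_gap: -0.001
grip_force: 1.9
[([586.0, -54.0, 0.0], 0.94), ([694.0, -15.0, 47.0], 0.73), ([588.0, -52.0, 1.0], 0.69), ([692.0, -15.0, 49.0], 0.94)]
```

```bash
python3 -m inch '0.8 0 0 0 0 0 0;1.6 0 0 0 0 0 0;2.4 0 0 0 0 0 0;3.2 0 0 0 0 0 0;4 0 0 0 0 0 0;4.8 0 0 0 0 0 0;5.6 0 0 0 0 0 0;6.4 0 0 0 0 0 0;7.2 0 0 0 0 0 0;8 0 0 0 0 0 0;8.8 0 0 0 0 0 0;9.6 0 0 0 0 0 0'; python3 -c "
from bench import *
import cv2
print(observe()['force']);p,d=camera('side');cv2.imwrite('pics/s2.png',cv2.resize(p[170:290,220:400],None,fx=4,fy=4,interpolation=cv2.INTER_CUBIC))
print(place_of('rail','side')[0])"
```

```text
time_s: 9.0
tcp_pos: [610.9, -44.0, 72.4]
eef_rot: [-0.0, 0.986, 0.167, -0.0]
force: [-0.9, -0.6, 4.4]
finger_gap: -0.004
grip_force: 2.0
[-0.88123603 -0.58281594  4.44918629]
{'centre': [584.5, -51.2, 1.2], 'p': 0.7}
```

View pics/s2.png

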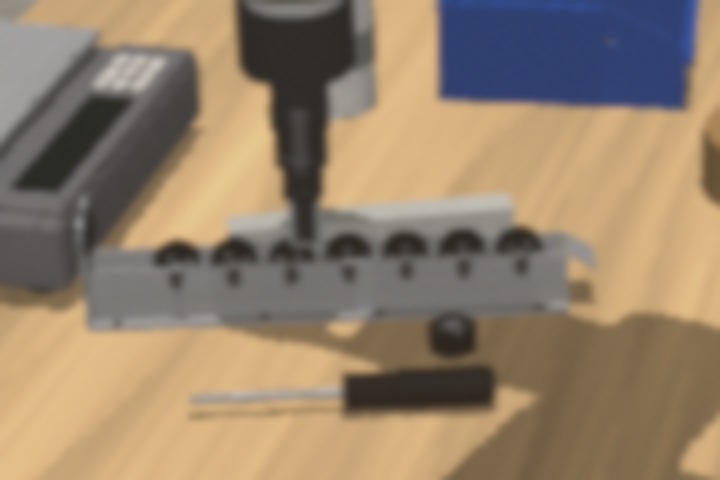

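The side crop shows the fingertip at (305,235), just before wheel 5 (292,250), with the rail unmoved. There are 86 mm left to wheel 7; I run 14 mm past it, then lift.

```bash
python3 -m inch '0.8 0 0 0 0 0 0;1.6 0 0 0 0 0 0;2.4 0 0 0 0 0 0;3.2 0 0 0 0 0 0;4 0 0 0 0 0 0;4.8 0 0 0 0 0 0;5.6 0 0 0 0 0 0;6.5 0 0 0 0 0 0;7.4 0 0 0 0 0 0;8.3 0 0 0 0 0 0;9.2 0 0 0 0 0 0;10 0 0 0 0 0 0'; python3 -c "
from bench import *
import cv2
print(observe()['force']);p,d=camera('side');cv2.imwrite('pics/s3.png',cv2.resize(p[170:290,220:400],None,fx=4,fy=4,interpolation=cv2.INTER_CUBIC))
print(place_of('rail','side')[0])"
```

```text
time_s: 10.6
tcp_pos: [705.7, -10.8, 72.7]
eef_rot: [0.0, 0.986, 0.167, 0.0]
force: [0.6, 0.3, 2.6]
finger_gap: -0.001
grip_force: 1.2
[0.59123428 0.29721181 2.61711223]
{'centre': [586.6, -51.2, 2.3], 'p': 0.87}
```

View pics/s3.png

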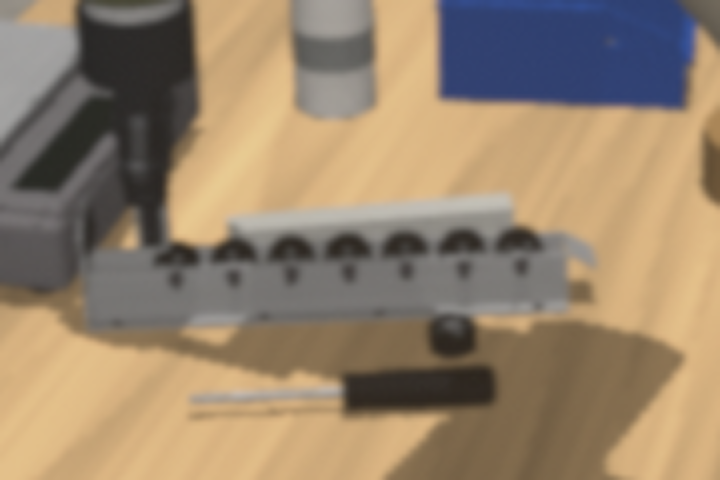

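The fingertip at (150,240) is about 15 mm past wheel 7 (178,250) and clear of the stop (85,250). I lift straight up.

```bash
python3 -m inch '0 0 -1 0 0 0 0;0 0 -4 0 0 0 0;0 0 -9 0 0 0 0;0 0 -15 0 0 0 0;-3 0 -18 0 0 0 0;-9 0 -19 0 0 0 0;-15 0 -19 0 0 0 0;-15 0 -19 0 0 0 0;-15 0 -19 0 0 0 0;-15 0 -19 0 0 0 0;-15 0 -19 0 0 0 0'; python3 look.py pics/w4.png
```

```text
time_s: 12.08
tcp_pos: [564.1, -60.3, 262.3]
eef_rot: [-0.0, 0.986, 0.167, -0.0]
force: [-0.4, 0.0, 0.6]
finger_gap: -0.0
grip_force: 0.0
12.075 [564.1032016  -60.30469093 262.3228694 ] [ 9.43933043e-01  3.30136922e-01 -1.50956593e-04] [-0.38486994  0.00843578  0.60482582] -6.301074733324411e-05
rail [([584.0, -55.0, -2.0], 0.57)]
first_wheel_top []
last_wheel_top [([693.0, -18.0, 47.0], 0.97)]
0.68 176
```

View pics/w4.png

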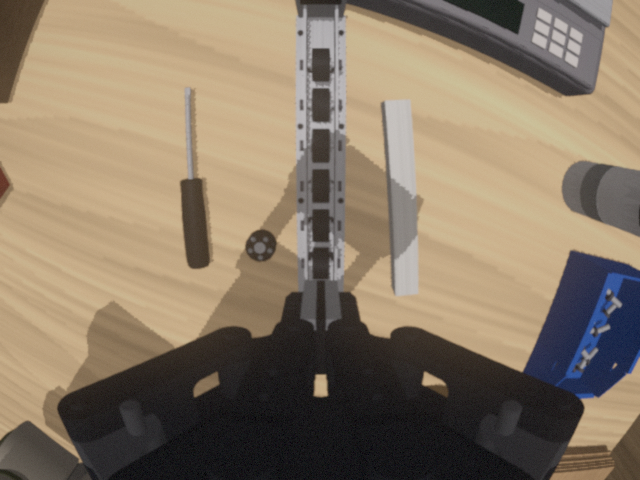

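The picture shows the rail (u 297–346, wheels at u≈321) and the other things in view where they were, and the hand clear above.

```bash
python3 -c "
from bench import *
print(hand_in())"
```

```text
the job is handed in; nothing more can be done
None
```

I ran the closed fingertips over all seven wheels, lip to stop, in one stroke with readings of 2–4.5 N, then lifted clear and handed in with the rail in place; the wheel turns themselves were not measured and no verdict came back.

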